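Roll two octagonal brass weights felt side down and lay them on a map

TASK

Weigh down the map on the desk with the two octagonal brass weights: one lying lengthwise along each of its two plain side margins, wholly within the margin and off the printed picture, red-striped flat straight up so that the green felt opposite lies on the paper. Roll the weights over on the desk first, because their bare metal must not touch the map, and set them down gently, without dropping them. Leave the magnifier, ink bottle, stamp and book where they are.

Things in the scene. Friction and masses are not known exactly. Their poses are not given: they have to be found in the camera images.
- weight_a: Octagonal brass bar (map weight), 0.72 kg: 32 mm across flats, each flat 13.3 mm wide, 100 mm long. Origin at its centre, 16 mm above what it lies on; its x axis runs along it, y and z tell nothing of the marked flat. One flat has a red stripe, the opposite one green felt, the rest are plain. It starts on the desk on a flat that is not the felt and is free to roll.
- weight_a_mark (a point): Centre of the red-striped flat of weight_a, 16 mm from the bar's axis. Its z axis points straight out of that flat (up, when the job is done), its x axis runs along the bar. Each roll over one edge turns the bar 45 degrees and carries it 13.3 mm sideways; pushed on the upper half of its side it tips over, and past the edge falls onto the next flat.
- weight_b: The second brass weight, the same as weight_a in shape, size, mass, felt and stripe; origin and x axis as for weight_a.
- weight_b_mark (a point): Centre of the red-striped flat of weight_b, 16 mm from the bar's axis. Its z axis points straight out of that flat, its x axis runs along the bar.
- map: Map sheet on card, fixed to the desk, 220 mm (its x) by 296 mm (its y), 1.5 mm thick; origin at the centre of its underside, z up. The printed picture in the middle is 184 mm wide along y; a plain cream margin 56 mm wide runs along each short side, parallel to the map's x, centred at y = +120 mm and y = -120 mm.
- ink_bottle: Ink bottle, bystander: round, 50 mm across and 58 mm high, origin at the centre of its underside. It stands beside one of the weights.
- stamp: Rubber stamp standing on its round foot, bystander: foot 48 mm across, 16 mm high, wooden knob above, 62 mm high in all; origin at the centre of its underside. It stands beside one of the weights.
- magnifier: Magnifying glass, bystander, lying on the map's picture: brass ring 66 mm across and 10 mm high round the origin (centre of its underside); the handle, 12 mm thick, runs along its own -x to 112 mm from the origin.
- pocket_book: Closed red book, bystander, lying between the robot and the map: 95 mm (its x) by 140 mm (its y), 20 mm high, origin at the centre of its underside.
There are look-alikes about, which are no part of the job. Leave any orange look-alike of the weight_a alone.

How it is judged:
By the outcome, as a careful person would: the job done as asked, in the order asked, and still so for the second after the job is handed in, with the robot touching nothing.
It also fails if it takes over 72 s, if anything falls off the work surface, if the arm or the gripper's body presses on something with over 40 N, if the wrist force passes 120 N, or if a joint passes its speed limit or range.

ROBOT

A 7-joint arm with a two-finger parallel gripper is mounted at the origin on the work surface. World frame = base frame: x ahead of the robot, y to its left, z up, the work surface at z = 0. Lengths are in m, angles in rad, forces in N, time in s.
With the tool pointing down it reaches from about 0.4 to 0.85 m from the base axis. Payload 10.4 kg.
Tool frame: the origin (TCP) lies between the finger pads; the fingertips stand 22 mm ahead of it and the grasp point (between the pads) lies 3 mm ahead of it; z points along the fingers, y is the line along which they close (so a half turn about z gives the same grasp; the last joint's range is limited). The gripper opens to 87 mm and grips with 3 to 60 N. Pads are 19 mm wide; open, the fingers measure 117 mm over their backs; the gripper's body (75 mm by 190 mm) begins 51 mm behind the grasp point.
Start: joints at [-1.357, 0.332, -0.065, 1.46, 0.022, 1.35, -0.088], TCP at [0.147, 0.608, 0.245] pointing down, gripper open.
Joint ranges: [-2.6, 2.6], [-0.5, 2.12], [-1.47, 1.34], [0.16, 2.42], [-1.27, 4.41], [0.06, 2.06], [-2.6, 2.6]. Speed limits (rad/s): [2.22, 2.22, 2.79, 2.79, 3.14, 3.14, 3.14].

INTERFACE

Orientations are given as a unit quaternion [w, x, y, z].
In Python, from rig import sensors, eyes, job gives the robot as it stands.
- The arm moves only by the tool move_arm, never from a script. Its argument "rows" is a list of rows, each a list of 3 entries, a list of its own where there are three numbers: the opening, from 0 (shut) to 1 (fully open), then the shift along the world's x, y, z in units of 400 mm (1.0 is 400 mm), then the turn about the world's z in units of 90 degrees (1.0 is 90 degrees). A call has 1 to 5 rows; each row shifts and turns the commanded pose from where the row before left it; what a row does not reach is not made up. A row lasts 1/8 s, in which the tool goes at most 62.5 mm and 10.7 degrees, less where a joint would pass 70% of its speed; a pose out of reach is approached as far as the arm can. A call with a number of a shift or a turn outside -1 to 1 is refused whole. A call with a gripper value outside its range is refused whole. The fingers move at their own pace and stop on an object; "grip_force" is the grip in N (left out, the last holds). Time passes only in rows, so rows that do not move let the fingers close. It gives the time, the measured TCP pose, the force, the opening and the grip force at its end, in the units of the state.
- sensors.observe(): the state, without advancing time (a new reading comes with each control period).
- eyes.snapshot(name): name is "scene" or "side" or "wrist"; returns a dict with "img" (400x640x3 uint8, blue, green, red), "mtx" (3x3 intrinsics, pixels), "rvec" (rotation vector, rad) and "tvec" (3), from world to camera coordinates, as OpenCV has them. Camera axes: x right, y down, z forward; pixel columns grow to the right and rows downward; lengths in m; the calibration is good to about 2 mm. A picture is of the moment at which its call begins. There is no depth.
- job.hand_in(): hands the job in; it is judged then, once.
Trained networks look in a picture, given as the dict that the camera call returned (one of the last four; its "shot" number tells which), for a name from the list of things; names that differ only in an ending like _2 or _b are one class to them, and where a whole thing is asked for, a point or a joint stands for the part that bears it (a point fixed in the world has none). Each returns a list of dicts, best first, with "score" (0 to 1); they miss things now and then, are a little off and sometimes report something else, mostly with a low value. They report only what shows in the picture. A call takes as long as a camera call. They do not tell look-alikes from the thing itself.
- eyes.recognise(name, picture): "box" ([left, top, right, bottom] in pixels, round what is visible of it).
- eyes.cut_out(name, picture): "region" (400x640 bool, what is visible of it) and "box" ([left, top, right, bottom] in pixels, round what is visible of it).
The state is a dict: "t": time; "joints": joint angles; "dq": joint speeds; "joint_efforts": joint torques, N m; "tcp_pos": TCP position; "tcp_rot": TCP orientation; "ft_force": force on the tool from outside, world axes, zero at the start; "ft_torque": the same for the moment, N m; "gripper_width": finger opening in m; "finger_force": force on a finger pad.
Only numpy, scipy, OpenCV 4.12 (cv2) and the standard library are available. Lean on these libraries where they do the work, as an engineer would, in place of code of your own. Each camera call takes 0.05 s, during which the arm holds its last target. There are 200 camera calls.

## Working session

There is one attempt and no reset: what is moved stays moved. The work goes in short steps, Python scripts to look and compute and a tool call to move; the robot and the scene stay as the last step left them, time stands still between calls to the robot, and variables do not carry over. Pictures are saved under pics/ and viewed, at most 10 in all, crops included, and the job is handed in when it is done.

Besides the shell and the picture viewer there is one more tool, called after "Emit:" as name(argument=value, ...) on one line, values as JSON. move_arm: Moves the arm, as the interface text tells. Its arguments: {"type":"object","properties":{"rows":{"type":"array"},"grip_force":{"type":"number"}},"required":["rows"]}

```bash
mkdir -p pics; ls; cat > h.py <<'E'
import numpy as np, cv2
from rig import sensors, eyes, job
def ray(s,uv,z):
    R=cv2.Rodrigues(np.array(s["rvec"],float))[0];t=np.array(s["tvec"],float).ravel()
    p=cv2.undistortPoints(np.array(uv,float).reshape(-1,1,2),np.array(s["mtx"]),None).reshape(-1,2)
    d=np.c_[p,np.ones(len(p))]@R; c=-R.T@t
    return c+d*((z-c[2])/d[:,2])[:,None]
def proj(s,P):
    return cv2.projectPoints(np.array(P,float).reshape(-1,3),np.array(s["rvec"],float),np.array(s["tvec"],float),np.array(s["mtx"]),None)[0].reshape(-1,2)
E
python3 - <<'E'
from h import *
a=eyes.snapshot("scene");b=eyes.snapshot("side")
cv2.imwrite("pics/scene.png",a["img"]);cv2.imwrite("pics/side.png",b["img"])
for s in (a,b):
    for n in ["weight_a","map","ink_bottle","stamp","magnifier","pocket_book","weight_a_mark"]:
        for r in eyes.recognise(n,s)[:4]:
            bx=r["box"]; print(n,np.round(r["score"],2),np.round(bx),ray(s,[(bx[0]+bx[2])/2,(bx[1]+bx[3])/2],0.016).round(3))
E
```

```text
pics
weight_a 0.96 [199. 224. 237. 239.] [[ 0.443 -0.33   0.016]]
weight_a 0.89 [258. 228. 296. 258.] [[ 0.562 -0.213  0.016]]
weight_a 0.84 [146. 234. 170. 268.] [[ 0.432 -0.49   0.016]]
weight_a 0.56 [405. 147. 433. 175.] [[0.472 0.33  0.016]]
ink_bottle 0.61 [429. 141. 444. 161.] [[0.456 0.415 0.016]]
stamp 0.88 [216. 240. 234. 262.] [[ 0.52  -0.341  0.016]]
magnifier 0.79 [344. 199. 376. 234.] [[0.591 0.027 0.016]]
magnifier 0.42 [202. 224. 236. 239.] [[ 0.444 -0.328  0.016]]
pocket_book 0.95 [278. 169. 329. 210.] [[ 0.406 -0.048  0.016]]
pocket_book 0.58 [430. 141. 445. 163.] [[0.463 0.412 0.016]]
pocket_book 0.51 [199. 224. 238. 241.] [[ 0.448 -0.331  0.016]]
weight_a_mark 0.97 [148. 234. 176. 269.] [[ 0.438 -0.481  0.016]]
weight_a_mark 0.87 [262. 230. 292. 256.] [[ 0.564 -0.215  0.016]]
weight_a_mark 0.85 [203. 225. 242. 244.] [[ 0.46  -0.324  0.016]]
weight_a 0.97 [294. 271. 316. 315.] [[ 0.452 -0.331  0.016]]
weight_a 0.96 [326. 239. 366. 260.] [[ 0.563 -0.213  0.016]]
weight_a 0.73 [280. 341. 325. 383.] [[ 0.439 -0.489  0.016]]
weight_a 0.52 [283. 116. 314. 125.] [[0.466 0.33  0.016]]
map 0.63 [310. 154. 392. 225.] [[ 0.604 -0.006  0.016]]
map 0.24 [297. 274. 314. 316.] [[ 0.455 -0.335  0.016]]
ink_bottle 0.61 [296.  97. 306. 115.] [[0.478 0.414 0.016]]
ink_bottle 0.37 [283. 115. 314. 126.] [[0.466 0.329 0.016]]
stamp 0.86 [325. 284. 342. 308.] [[ 0.519 -0.342  0.016]]
magnifier 0.78 [317. 179. 368. 198.] [[ 0.579 -0.002  0.016]]
pocket_book 0.78 [261. 186. 304. 224.] [[ 0.404 -0.055  0.016]]
weight_a_mark 0.77 [297. 269. 314. 315.] [[ 0.453 -0.329  0.016]]
weight_a_mark 0.7 [277. 340. 322. 384.] [[ 0.433 -0.489  0.016]]
weight_a_mark 0.58 [324. 238. 363. 263.] [[ 0.556 -0.217  0.016]]
```

```bash
python3 - <<'E'
import cv2,numpy as np
a=cv2.imread("pics/scene.png");b=cv2.imread("pics/side.png")
c=cv2.resize(a[130:280,130:460],(800,364),interpolation=3)
d=cv2.resize(b[90:395,225:425],(394,600),interpolation=3)
cv2.imwrite("pics/c1.png",c);cv2.imwrite("pics/d1.png",d)
E
```

```text
(no output)
```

View pics/c1.png

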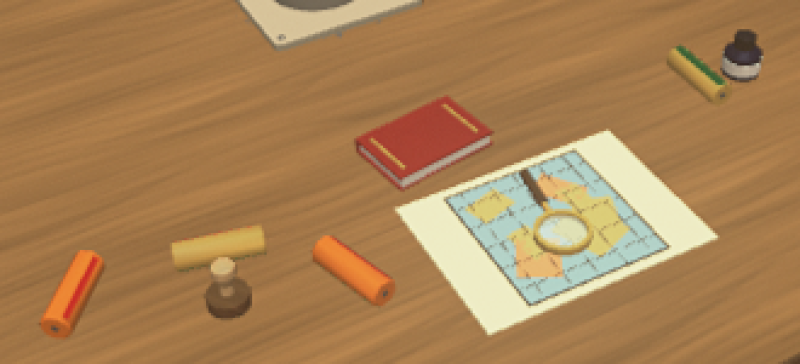

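View pics/d1.png

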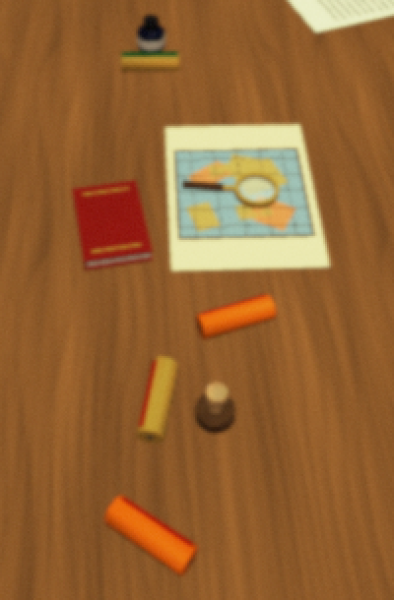

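The side view has two brass weights: one at (305,293) next to the stamp, with its red stripe on the -x side, and one at (298,120) next to the ink bottle, with green felt on top/+y. The two orange bars at (345,250) and (302,362) are look-alikes, so I'll leave them alone. The map is at about (0.60, 0.0). I'll go to the weight by the ink bottle first.

Emit:
move_arm(rows=[[1,[0.13,-0.08,0],0],[1,[0.13,-0.08,0],0],[1,[0.13,-0.08,0],0],[1,[0.13,-0.08,0],0],[1,[0.13,-0.08,0],0]])

```text
t: 1.42
tcp_pos: [0.4081, 0.4464, 0.2449]
tcp_rot: [0.0, 0.118, 0.993, 0.0]
ft_force: [0.5, 0.9, 0.0]
gripper_width: 0.0869
finger_force: 0.0
```

Emit:
move_arm(rows=[[1,[0.1,-0.15,0],0],[1,[0.05,-0.12,0],0],[1,[0,-0.02,0],0],[1,[0,0,0],0]])

```text
t: 1.92
tcp_pos: [0.4611, 0.3398, 0.2448]
tcp_rot: [-0.0, 0.118, 0.993, 0.0]
ft_force: [-0.2, 0.7, -0.4]
gripper_width: 0.0872
finger_force: 0.0
```

```bash
python3 - <<'E'
from h import *
o=sensors.observe();print(o["t"],o["tcp_pos"],o["tcp_rot"],o["gripper_width"],o["ft_force"])
s=eyes.snapshot("wrist");cv2.imwrite("pics/w1.png",s["img"])
R=cv2.Rodrigues(np.array(s["rvec"],float))[0];print(-R.T@np.array(s["tvec"]).ravel(),R)
for n in ["weight_a","ink_bottle","weight_a_mark"]:
    for r in eyes.cut_out(n,s)[:3]:
        bx=r["box"];p=np.argwhere(r["region"])[:,::-1].astype(np.float32);q=cv2.minAreaRect(p)
        print(n,r["score"],np.round(bx),ray(s,[q[0]],.02).round(4),ray(s,cv2.boxPoints(q),.016)[:,:2].round(3).tolist())
E
```

```text
1.925 [0.46106788 0.33977379 0.24480265] [-3.30389232e-05  1.18278632e-01  9.92980376e-01  3.70538278e-04] 0.08718328945898593 [-0.1548885   0.67958694 -0.44880912]
[0.38259761 0.35916116 0.384918  ] [[ 0.23360728  0.97232973  0.00159229]
 [ 0.92956352 -0.22381221  0.29295009]
 [ 0.28520045 -0.06695514 -0.95612641]]
weight_a 0.85 [295. 148. 334. 225.] [[0.4704 0.3272 0.02  ]] [[0.419, 0.313], [0.421, 0.346], [0.528, 0.342], [0.527, 0.306]]
weight_a 0.59 [344. 161. 383. 197.] [[0.4758 0.3951 0.02  ]] [[0.467, 0.359], [0.44, 0.402], [0.486, 0.432], [0.516, 0.389]]
ink_bottle 0.7 [341. 159. 384. 197.] [[0.4753 0.3958 0.02  ]] [[0.444, 0.376], [0.456, 0.426], [0.51, 0.417], [0.497, 0.365]]
```

View pics/w1.png

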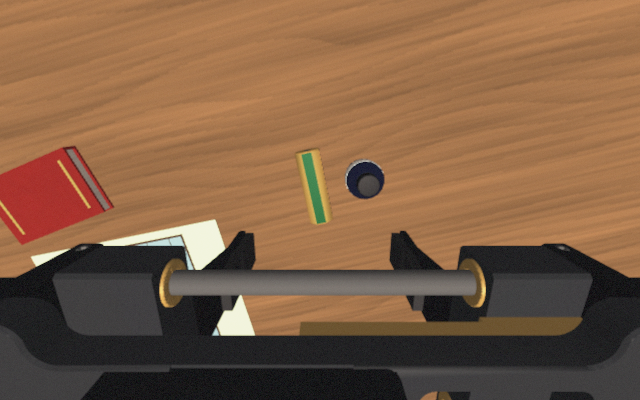

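The wrist view shows the brass bar at (315,187) with the felt facing straight up, the bottle to its right (+y) at (365,180), and a corner of the map at (215,222). That means four rolls toward -y. Next I'll measure the bar's yaw and the map's pose.

```bash
python3 - <<'E'
from h import *
s=eyes.snapshot("wrist");h=cv2.cvtColor(s["img"],cv2.COLOR_BGR2HSV)
m=cv2.inRange(h,(45,80,40),(90,255,255));m[:140]=0;m[235:]=0;m[:,:280]=0;m[:,340:]=0
p=np.argwhere(m)[:,::-1].astype(np.float32);q=cv2.minAreaRect(p);print(len(p),ray(s,[q[0]],.032),ray(s,cv2.boxPoints(q),.032).round(4).tolist())
v=cv2.fitLine(ray(s,p,.032)[:,:2].astype(np.float32),cv2.DIST_L2,0,.01,.01).ravel();print("bar1",v,np.degrees(np.arctan(v[1]/v[0])))
for n in ("scene","side"):
    s=eyes.snapshot(n);h=cv2.cvtColor(s["img"],cv2.COLOR_BGR2HSV)
    r=eyes.cut_out("map",s)
    m=cv2.inRange(h,(18,15,170),(45,90,255))
    cs=sorted(cv2.findContours(m,0,2)[0],key=cv2.contourArea)[::-1][:3]
    for c in cs:
        hl=cv2.convexHull(c);w=ray(s,hl.reshape(-1,2),.0015)[:,:2].astype(np.float32)
        q=cv2.minAreaRect(w);print(n,cv2.contourArea(c),q,cv2.boxPoints(q).round(3).tolist())
    for x in ["weight_a","stamp"]:
      for r in eyes.cut_out(x,s)[:4]:
        p=np.argwhere(r["region"])[:,::-1]; w=ray(s,p,.016)[:,:2]
        w=w.astype(np.float32);v=cv2.fitLine(w,2,0,.01,.01).ravel();print(x,r["score"],w.mean(0),np.degrees(np.arctan2(v[1],v[0])))
print(sensors.observe()["joints"])
E
```

```text
618 [[0.46874211 0.3275102  0.032     ]] [[0.4232, 0.3231, 0.032], [0.4234, 0.3346, 0.032], [0.5177, 0.3322, 0.032], [0.5177, 0.3198, 0.032]]
bar1 [ 0.9993992  -0.03465967  0.46852416  0.32730934] -1.9862505
scene 5839.0 ((0.5909053087234497, 0.021986916661262512), (0.2976173758506775, 0.22274897992610931), 88.3210678100586) [[0.4749999940395355, -0.12300000339746475], [0.6980000138282776, -0.12999999523162842], [0.7070000171661377, 0.16699999570846558], [0.48399999737739563, 0.17399999499320984]]
scene 3900.5 ((0.8120366334915161, -0.4756472706794739), (0.23179075121879578, 0.13398753106594086), 59.504913330078125) [[0.6949999928474426, -0.5419999957084656], [0.8109999895095825, -0.6100000143051147], [0.9290000200271606, -0.4099999964237213], [0.8130000233650208, -0.34200000762939453]]
scene 2730.5 ((0.8574748039245605, 0.5220166444778442), (0.21178728342056274, 0.15188035368919373), 17.18951988220215) [[0.734000027179718, 0.5630000233650208], [0.7789999842643738, 0.4180000126361847], [0.9810000061988831, 0.48100000619888306], [0.9359999895095825, 0.6259999871253967]]
weight_a 0.86 
[... 758 characters left out ...]
.7089999914169312, 0.16200000047683716], [0.4909999966621399, 0.16899999976158142]]
side 1161.5 ((0.8611880540847778, 0.5175480842590332), (0.21173611283302307, 0.15217523276805878), 17.224496841430664) [[0.7379999756813049, 0.5590000152587891], [0.7829999923706055, 0.414000004529953], [0.9850000143051147, 0.47600001096725464], [0.9399999976158142, 0.621999979019165]]
weight_a 0.95 [ 0.45066136 -0.32950315] 76.39436
weight_a 0.87 [ 0.55610853 -0.21715413] 16.230597
weight_a 0.85 [ 0.43541408 -0.4880459 ] -38.491158
weight_a 0.73 [0.47275963 0.32890204] -2.2160068
stamp 0.82 [ 0.5181413 -0.3479349] 84.38406
[-0.85286327  0.21384143  0.16139315  1.61343403 -0.03529304  1.31720805
  0.64782365]
```

The map is centred at (0.593, 0.020) with a yaw of about -1.8°. Bar 1 is at (0.469, 0.327) with a yaw of -2°. I'll turn the gripper so it closes along the bar, giving two push contacts that straddle the bottle.

Emit:
move_arm(rows=[[0.7,[0.02,0.06,0],-0.109],[0.7,[0,0,0],-0.109],[0.7,[0,0,0],-0.109],[0.7,[0,0,-0.04],-0.109],[0.7,[0,0,-0.06],-0.109]])

```text
t: 3.2
tcp_pos: [0.4696, 0.3639, 0.2048]
tcp_rot: [0.0, 0.522, 0.853, 0.001]
ft_force: [0.0, -0.4, -0.4]
gripper_width: 0.0615
finger_force: 0.0
```

Emit:
move_arm(rows=[[0.7,[0,0,-0.04],-0.109],[0.7,[0,0,0],-0.109],[0.7,[0,0,0],-0.108],[0.7,[0,0,0],0],[0.7,[0,0,0],0]])

```text
t: 3.82
tcp_pos: [0.4692, 0.3636, 0.1886]
tcp_rot: [0.0, 0.718, 0.696, 0.0]
ft_force: [-0.2, 0.3, 0.2]
gripper_width: 0.0611
finger_force: 0.0
```

```bash
python3 - <<'E'
from h import *
o=sensors.observe();print(o["tcp_pos"],o["tcp_rot"],o["gripper_width"],o["ft_force"])
s=eyes.snapshot("wrist");im=s["img"]
T=o["tcp_pos"]
for dx in(-.05,0,.05):
  for P,c in (([.469+dx,.3275-.035*dx,.032],(0,0,255)),):
    cv2.circle(im,tuple(int(v) for v in proj(s,P)[0]),2,c,-1)
th=np.linspace(0,6.28,40)
cv2.polylines(im,[proj(s,[[.474+.025*np.cos(t),.397+.025*np.sin(t),0] for t in th]).astype(int)],True,(255,255,0),1)
cv2.imwrite("pics/w2.png",im)
E
```

```text
[0.46924826 0.36363259 0.18860516] [2.57669740e-05 7.17723636e-01 6.96328068e-01 5.74624094e-05] 0.061148187829972236 [-0.20705237  0.28144027  0.23596175]
```

View pics/w2.png

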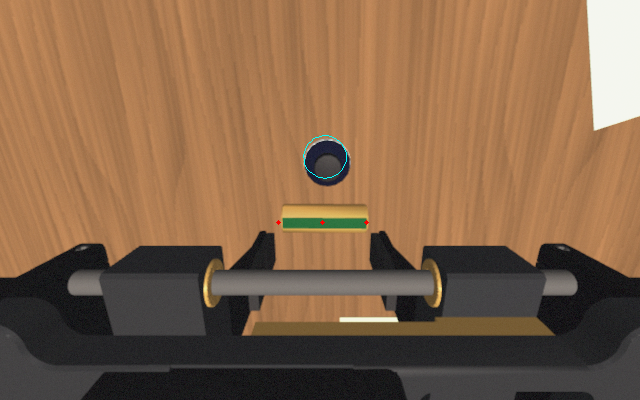

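Emit:
move_arm(rows=[[0.7,[0,0,-0.14],0],[0.7,[0,0,-0.14],0],[0.7,[0,0,-0.09],0],[0.7,[0,0,0],0]])

```text
t: 4.38
tcp_pos: [0.4678, 0.3622, 0.0382]
tcp_rot: [0.0, 0.718, 0.696, -0.003]
ft_force: [-0.4, 0.4, 1.0]
gripper_width: 0.0611
finger_force: 0.0
```

Emit:
move_arm(rows=[[0.7,[0,-0.01,0],0],[0.7,[0,-0.01,0],0],[0.7,[0,-0.01,0],0]])

```text
t: 4.75
tcp_pos: [0.4701, 0.3525, 0.0423]
tcp_rot: [-0.0, 0.719, 0.695, 0.002]
ft_force: [-0.5, 7.2, 4.3]
gripper_width: 0.0613
finger_force: 3.3
```

Emit:
move_arm(rows=[[0.7,[0,-0.008,0],0],[0.7,[0,-0.008,0],0],[0.7,[0,-0.006,0],0],[0.7,[0,0,0],0]])

```text
t: 5.25
tcp_pos: [0.4703, 0.3468, 0.0437]
tcp_rot: [-0.001, 0.718, 0.696, 0.004]
ft_force: [-1.1, 9.4, 11.9]
gripper_width: 0.061
finger_force: 5.9
```

```bash
cat >> h.py <<'E'
def crop(name,P,out,r=45,k=6):
    s=eyes.snapshot(name);u,v=proj(s,P)[0].astype(int)
    return cv2.resize(s["img"][max(v-r,0):v+r,max(u-r,0):u+r],None,fx=k,fy=k,interpolation=3)
E
python3 - <<'E'
from h import *
o=sensors.observe();print(o["tcp_pos"],o["ft_force"])
a=crop("scene",[.469,.32,.016],0,32,9)[:, :576];b=crop("side",[.469,.32,.016],0,32,9)
w=eyes.snapshot("wrist")["img"][140:300,180:460]
a=cv2.resize(a,(260,260));b=cv2.resize(b,(260,260));w=cv2.resize(w,(520,297))
cv2.imwrite("pics/r1.png",np.vstack([np.hstack([a,b]),w]))
E
```

```text
[0.4703312  0.34683337 0.04372881] [-1.08431129  9.44237531 11.93780421]
```

View pics/r1.png

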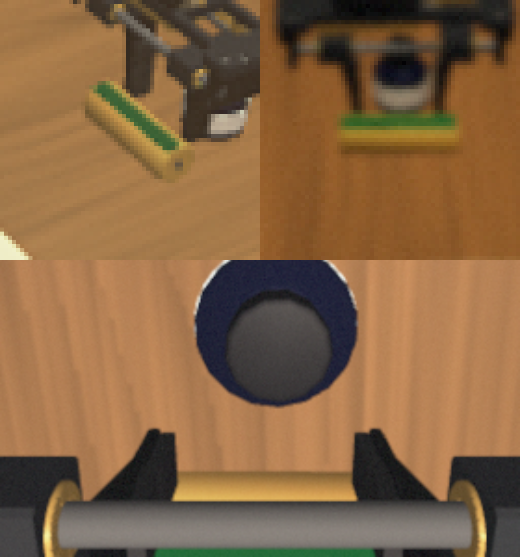

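The bar has begun to tip, but friction on the finger is pinning it (Fz 12 N). I'll follow the arc by lifting as I push.

Emit:
move_arm(rows=[[0.7,[0,0,0.01],0],[0.7,[0,-0.004,0.008],0],[0.7,[0,-0.006,0.004],0]])

```text
t: 5.78
tcp_pos: [0.4692, 0.338, 0.0494]
tcp_rot: [0.0, 0.719, 0.695, -0.0]
ft_force: [-0.1, 0.6, -0.9]
gripper_width: 0.0611
finger_force: 0.4
```

Emit:
move_arm(rows=[[0.7,[0,-0.004,0],0],[0.7,[0,0,0],0]])

```text
t: 6.02
tcp_pos: [0.4692, 0.3367, 0.0491]
tcp_rot: [0.0, 0.719, 0.695, -0.0]
ft_force: [0.1, 0.8, -0.5]
gripper_width: 0.0609
finger_force: 0.0
```

```bash
python3 - <<'E'
from h import *
o=sensors.observe();print(o["tcp_pos"],o["ft_force"])
a=crop("scene",[.469,.32,.016],0,32,9);b=crop("side",[.469,.32,.016],0,32,9)
w=eyes.snapshot("wrist")["img"][140:300,180:460]
a=cv2.resize(a,(400,400));b=cv2.resize(b,(400,400))
cv2.imwrite("pics/r2.png",np.hstack([a,b]))
E
```

```text
[0.46918388 0.33671926 0.04912103] [ 0.12240394  0.81049277 -0.5139772 ]
```

View pics/r2.png

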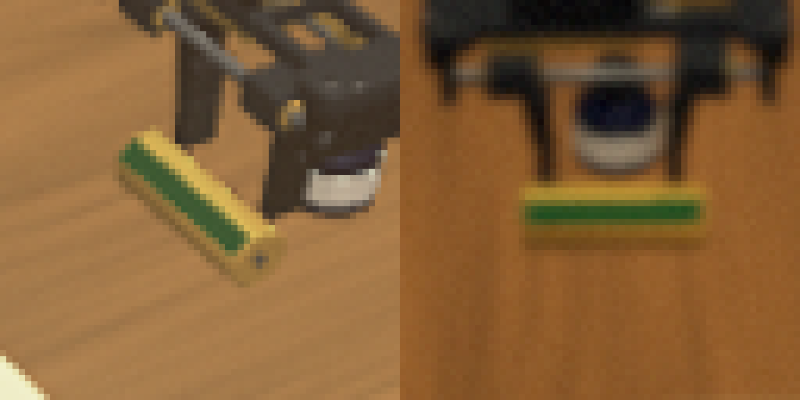

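Rolled once cleanly, with the felt now 45° toward -y. Next is the second roll.

Emit:
move_arm(rows=[[0.7,[0,0.03,0],0],[0.7,[0,0,-0.022],0],[0.7,[0,-0.011,0],0],[0.7,[0,-0.011,0],0]])

```text
t: 6.68
tcp_pos: [0.4693, 0.3398, 0.0404]
tcp_rot: [0.0, 0.719, 0.695, -0.0]
ft_force: [-1.0, 4.9, 4.0]
gripper_width: 0.0611
finger_force: 2.9
```

Emit:
move_arm(rows=[[0.7,[0,-0.008,0.008],0],[0.7,[0,-0.008,0.008],0],[0.7,[0,-0.008,0.008],0],[0.7,[0,-0.012,0],0],[0.7,[0,0,0],0]])

```text
t: 7.3
tcp_pos: [0.4694, 0.3253, 0.0501]
tcp_rot: [0.0, 0.719, 0.695, -0.0]
ft_force: [-0.5, 0.6, 0.0]
gripper_width: 0.0608
finger_force: 0.0
```

```bash
cat >> h.py <<'E'
def chk(c,z=.016):
    o=sensors.observe();print("t",round(o["t"],2),"tcp",o["tcp_pos"].round(4),"F",o["ft_force"].round(1))
    for n in("scene","side","wrist"):
        s=eyes.snapshot(n)
        for r in eyes.cut_out("weight_a",s)[:5]:
            p=np.argwhere(r["region"])[:,::-1];w=ray(s,p,z)[:,:2]
            if abs(w.mean(0)-c).max()>.05: continue
            hsv=cv2.cvtColor(s["img"],40)[r["region"]]
            g=(hsv[:,0]>45)&(hsv[:,0]<90)&(hsv[:,1]>80);rd=((hsv[:,0]<7)|(hsv[:,0]>172))&(hsv[:,1]>120)
            v=cv2.fitLine(w.astype(np.float32),2,0,.01,.01).ravel()
            print(n,round(r["score"],2),w.mean(0).round(4),"lo",w.min(0).round(3),"hi",w.max(0).round(3),"ang",np.degrees(np.arctan2(v[1],v[0])).round(1),"n",len(p),"grn",g.sum(),w[g].mean(0).round(4) if g.any() else "","red",rd.sum(),w[rd].mean(0).round(4) if rd.any() else "")
E
python3 -c "
from h import *
chk([.469,.30])"
```

```text
t 7.3 tcp [0.4694 0.3253 0.0501] F [-0.5  0.6  0. ]
scene 0.58 [0.4652 0.3037] lo [0.4   0.282] hi [0.527 0.328] ang -6.3 n 303 grn 0  red 0 
side 0.72 [0.4705 0.3005] lo [0.421 0.274] hi [0.521 0.328] ang -4.1 n 294 grn 0  red 0 
wrist 0.6 [0.4698 0.3112] lo [0.435 0.278] hi [0.51  0.321] ang -5.6 n 2088 grn 0  red 375 [0.4692 0.3184]
```

Two rolls are done: the bar is at y≈0.301 and the red stripe shows on the +y side at 0.318. Third roll next.

Emit:
move_arm(rows=[[0.7,[0,0.03,0],0],[0.7,[0,0,-0.024],0],[0.7,[0,-0.013,0],0],[0.7,[0,-0.013,0],0]])

```text
t: 8.1
tcp_pos: [0.4693, 0.3268, 0.0403]
tcp_rot: [0.0, 0.719, 0.695, -0.0]
ft_force: [-2.5, 4.4, 3.0]
gripper_width: 0.0609
finger_force: 3.2
```

Emit:
move_arm(rows=[[0.7,[0,-0.008,0.008],0],[0.7,[0,-0.008,0.008],0],[0.7,[0,-0.008,0.008],0],[0.7,[0,-0.012,0],0],[0.7,[0,0,0],0]])

```text
t: 8.72
tcp_pos: [0.4694, 0.3125, 0.0501]
tcp_rot: [0.0, 0.719, 0.695, -0.0]
ft_force: [1.2, 0.6, 1.0]
gripper_width: 0.0607
finger_force: 0.0
```

```bash
python3 -c "
from h import *
chk([.469,.29])"
```

```text
t 8.72 tcp [0.4694 0.3125 0.0501] F [1.2 0.6 1. ]
scene 0.84 [0.4644 0.2884] lo [0.402 0.266] hi [0.524 0.313] ang -7.0 n 287 grn 0  red 0 
side 0.78 [0.4714 0.2899] lo [0.421 0.263] hi [0.524 0.317] ang -2.7 n 302 grn 0  red 0 
wrist 0.67 [0.4692 0.2946] lo [0.426 0.265] hi [0.509 0.307] ang -1.4 n 2208 grn 0  red 668 [0.4691 0.2928]
```

Emit:
move_arm(rows=[[0.7,[0,0.03,0],0],[0.7,[0,0,-0.024],0],[0.7,[0,-0.013,0],0],[0.7,[0,-0.013,0],0]])

```text
t: 9.52
tcp_pos: [0.4693, 0.3139, 0.0403]
tcp_rot: [0.0, 0.719, 0.695, -0.0]
ft_force: [-0.2, 1.1, -0.1]
gripper_width: 0.0609
finger_force: 1.7
```

Emit:
move_arm(rows=[[0.7,[0,-0.009,0.008],0],[0.7,[0,-0.009,0.008],0],[0.7,[0,-0.009,0.008],0],[0.7,[0,-0.012,0],0],[0.7,[0,0,0],0]])

```text
t: 10.15
tcp_pos: [0.4694, 0.2986, 0.0502]
tcp_rot: [0.0, 0.719, 0.695, -0.0]
ft_force: [-0.4, 0.8, -0.6]
gripper_width: 0.0606
finger_force: 0.0
```

```bash
python3 -c "
from h import *
chk([.469,.275])"
```

```text
t 10.15 tcp [0.4694 0.2986 0.0502] F [-0.4  0.8 -0.6]
scene 0.6 [0.465  0.2798] lo [0.399 0.257] hi [0.527 0.304] ang -7.0 n 307 grn 0  red 28 [0.4488 0.2952]
side 0.68 [0.4695 0.2737] lo [0.421 0.248] hi [0.519 0.3  ] ang -3.0 n 297 grn 0  red 0 
wrist 0.71 [0.4697 0.2849] lo [0.435 0.275] hi [0.503 0.294] ang -1.8 n 2106 grn 0  red 0
```

Emit:
move_arm(rows=[[0.7,[0,0.01,0.12],0],[0.7,[0,0,0.15],0.1],[0.7,[0,-0.03,0.1],0.11],[0.7,[0,-0.04,0],0.11],[0.7,[0,0,0],0.11]])

```text
t: 11.08
tcp_pos: [0.4697, 0.2741, 0.1989]
tcp_rot: [0.0, 0.446, 0.895, 0.001]
ft_force: [-0.3, -0.0, 0.5]
gripper_width: 0.0611
finger_force: 0.0
```

Emit:
move_arm(rows=[[0.7,[0,0,0],0.115],[0.7,[0,0,0],0.115],[0.7,[0,0,0],0.115],[0.7,[0,0,0],0.115],[0.7,[0,0,0],0.11]])

```text
t: 11.7
tcp_pos: [0.4692, 0.2752, 0.1981]
tcp_rot: [-0.0, 0.014, 1.0, 0.0]
ft_force: [0.1, -0.3, 0.3]
gripper_width: 0.0609
finger_force: 0.0
```

Emit:
move_arm(rows=[[0.7,[0,0,0],0],[0.7,[0,0,0],0]])

```text
t: 11.95
tcp_pos: [0.4693, 0.2752, 0.1981]
tcp_rot: [-0.0, 0.019, 1.0, 0.0]
ft_force: [0.2, -0.2, -0.5]
gripper_width: 0.0609
finger_force: 0.0
```

```bash
python3 - <<'E'
from h import *
chk([.469,.275],.02);print(sensors.observe()["tcp_rot"],sensors.observe()["joints"].round(2))
a=crop("scene",[.469,.275,.016],0,32,9);b=crop("side",[.469,.275,.016],0,32,9)
w=eyes.snapshot("wrist")["img"][60:340,180:460]
cv2.imwrite("pics/r3.png",np.hstack([cv2.resize(x,(266,266)) for x in(a,b,w)]))
E
```

```text
t 11.95 tcp [0.4693 0.2752 0.1981] F [ 0.2 -0.2 -0.5]
scene 0.85 [0.4685 0.2738] lo [0.403 0.251] hi [0.53  0.295] ang -6.0 n 297 grn 0  red 30 [0.4546 0.2877]
side 0.75 [0.4697 0.2689] lo [0.421 0.243] hi [0.519 0.295] ang -0.5 n 259 grn 0  red 0 
wrist 0.93 [0.4671 0.2752] lo [0.417 0.258] hi [0.524 0.292] ang -1.6 n 2358 grn 0  red 422 [0.4688 0.2744]
[4.06796876e-06 1.74594486e-02 9.99847571e-01 4.75367604e-05] [-0.79  0.18  0.19  1.75 -0.04  1.21  0.95]
```

View pics/r3.png

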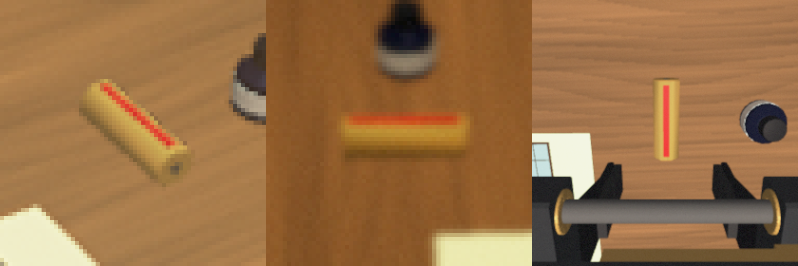

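Red stripe is straight up and the bar is square. Now to grasp it and carry it to the map's +y margin.

Emit:
move_arm(rows=[[0.7,[0,-0.002,-0.15],0],[0.7,[0,0,-0.15],0],[0.7,[0,0,-0.09],0],[0.7,[0,0,-0.04],0],[0.7,[0,0,0],0]], grip_force=30)

```text
t: 13.02
tcp_pos: [0.4692, 0.2743, 0.026]
tcp_rot: [-0.0, 0.017, 1.0, -0.0]
ft_force: [0.2, 0.2, 0.4]
gripper_width: 0.0608
finger_force: 0.0
```

Emit:
move_arm(rows=[[0.2,[0,0,0],0],[0.2,[0,0,0],0],[0.2,[0,0,0],0],[0.2,[0,0,0],0]])

```text
t: 13.52
tcp_pos: [0.4695, 0.2743, 0.0267]
tcp_rot: [0.0, 0.017, 1.0, 0.0]
ft_force: [-1.0, -1.5, 3.3]
gripper_width: 0.0318
finger_force: 30.0
```

Emit:
move_arm(rows=[[0.2,[0,0,0.04],0],[0.2,[0,0,0.06],0],[0.2,[0,0,0.04],0],[0.2,[0,0,0],0]])

```text
t: 14.02
tcp_pos: [0.4698, 0.2748, 0.0834]
tcp_rot: [0.001, 0.017, 1.0, 0.001]
ft_force: [-0.8, 0.4, -7.7]
gripper_width: 0.032
finger_force: 30.0
```

Emit:
move_arm(rows=[[0.2,[0.08,-0.084,0],0],[0.2,[0.08,-0.084,0],0],[0.2,[0.08,-0.084,0],0],[0.2,[0.08,-0.084,0],0],[0.2,[0,0,0],0]])

```text
t: 14.65
tcp_pos: [0.5989, 0.1348, 0.0811]
tcp_rot: [0.0, 0.02, 1.0, -0.002]
ft_force: [-0.5, 0.0, -7.5]
gripper_width: 0.0314
finger_force: 30.0
```

Emit:
move_arm(rows=[[0.2,[0,0,-0.05],0],[0.2,[0,0,-0.04],0],[0.2,[0,0,-0.02],0],[0.2,[0,0,0],0]])

```text
t: 15.15
tcp_pos: [0.5965, 0.1403, 0.0371]
tcp_rot: [-0.001, 0.017, 1.0, -0.0]
ft_force: [0.1, 1.2, -7.3]
gripper_width: 0.0318
finger_force: 30.0
```

Emit:
move_arm(rows=[[0.2,[0,0,-0.008],0],[0.2,[0,0,-0.006],0],[0.2,[0,0,-0.005],0],[0.2,[0,0,-0.004],0],[0.2,[0,0,0],0]])

```text
t: 15.78
tcp_pos: [0.5972, 0.1399, 0.0289]
tcp_rot: [-0.0, 0.017, 1.0, 0.0]
ft_force: [-0.4, -0.0, -7.1]
gripper_width: 0.0314
finger_force: 30.0
```

```bash
python3 -c "
from h import *
chk([.597,.14],.018)"
```

```text
t 15.78 tcp [0.5972 0.1399 0.0289] F [-0.4 -0.  -7.1]
scene 0.32 [0.6153 0.1432] lo [0.56  0.122] hi [0.654 0.164] ang -11.2 n 235 grn 0  red 21 [0.5984 0.1545]
wrist 0.79 [0.5861 0.1413] lo [0.544 0.123] hi [0.646 0.159] ang -1.7 n 7069 grn 0  red 1317 [0.5931 0.1408]
```

Lowering the last ~2 mm slowly and watching the force before I release.

Emit:
move_arm(rows=[[0.2,[0,0,-0.002],0],[0.2,[0,0,-0.002],0],[0.2,[0,0,0],0]])

```text
t: 16.45
tcp_pos: [0.5974, 0.14, 0.0283]
tcp_rot: [0.0, 0.017, 1.0, 0.0]
ft_force: [-5.1, -1.3, 4.4]
gripper_width: 0.0315
finger_force: 30.0
```

Emit:
move_arm(rows=[[0.2,[0,0,-0.002],0],[0.2,[0,0,-0.001],0],[0.2,[0,0,0],0]])

```text
t: 16.82
tcp_pos: [0.5974, 0.14, 0.0282]
tcp_rot: [0.0, 0.017, 1.0, 0.0]
ft_force: [-10.6, -2.9, 17.6]
gripper_width: 0.0315
finger_force: 30.0
```

Emit:
move_arm(rows=[[0.2,[0,0,0.004],0],[0.55,[0,0,0],0],[0.55,[0,0,0],0],[0.55,[0,0,0.03],0],[0.55,[0,0,0.13],0]])

```text
t: 17.45
tcp_pos: [0.5956, 0.1396, 0.0906]
tcp_rot: [-0.002, 0.017, 1.0, -0.001]
ft_force: [0.3, 0.2, 1.0]
gripper_width: 0.0471
finger_force: 0.0
```

Emit:
move_arm(rows=[[0.7,[-0.02,-0.05,0.13],0],[0.7,[-0.03,-0.1,0.1],0],[0.7,[-0.04,-0.14,0.05],-0.04],[0.7,[-0.04,-0.14,0],-0.04],[0.7,[-0.04,-0.14,0],-0.05]])

```text
t: 18.08
tcp_pos: [0.5289, -0.0899, 0.2053]
tcp_rot: [0.001, 0.12, 0.993, 0.0]
ft_force: [0.5, -1.7, 0.0]
gripper_width: 0.0605
finger_force: 0.0
```

Emit:
move_arm(rows=[[0.7,[-0.04,-0.14,0],0],[0.7,[-0.04,-0.14,0],0],[0.7,[-0.04,-0.14,0],0],[0.7,[-0.04,-0.14,0],0],[0.7,[-0.04,-0.05,0],0]])

```text
t: 18.7
tcp_pos: [0.4476, -0.3358, 0.2049]
tcp_rot: [0.001, 0.121, 0.993, -0.001]
ft_force: [-0.3, 0.2, 1.2]
gripper_width: 0.061
finger_force: 0.0
```

Emit:
move_arm(rows=[[0.7,[0,0,0],0],[0.7,[0,0,0],0]])

```text
t: 18.95
tcp_pos: [0.4501, -0.3311, 0.2043]
tcp_rot: [0.0, 0.118, 0.993, 0.0]
ft_force: [1.2, 1.3, 0.3]
gripper_width: 0.0608
finger_force: 0.0
```

```bash
python3 - <<'E'
from h import *
o=sensors.observe();print(o["joints"].round(2))
print("placed");chk([.597,.14],.018)
print("bar2");chk([.45,-.33],.016)
w=eyes.snapshot("wrist")
for r in eyes.cut_out("stamp",w)[:2]:
    p=np.argwhere(r["region"])[:,::-1];q=ray(w,p,.01)[:,:2];print("stamp",r["score"],q.mean(0),q.min(0),q.max(0))
a=crop("scene",[.45,-.33,.016],0,32,9);b=crop("side",[.45,-.33,.016],0,32,9)
c=crop("scene",[.597,.1,.016],0,45,9);d=crop("side",[.597,.1,.016],0,45,9)
cv2.imwrite("pics/r4.png",np.vstack([np.hstack([cv2.resize(x,(200,200)) for x in(a,b,c,d)]),cv2.resize(w["img"],(800,400))[:400]]))
E
```

```text
[ 0.02  0.23  0.61  1.72 -0.14  1.23  2.01]
placed
t 18.95 tcp [ 0.4501 -0.3311  0.2043] F [1.2 1.3 0.3]
scene 0.77 [0.593  0.1437] lo [0.53  0.124] hi [0.653 0.166] ang -5.8 n 354 grn 0  red 37 [0.5791 0.155 ]
side 0.52 [0.6067 0.1372] lo [0.558 0.112] hi [0.649 0.162] ang 0.6 n 273 grn 0  red 1 [0.5802 0.1615]
bar2
t 19.25 tcp [ 0.4497 -0.3314  0.2038] F [-0.2 -0.6 -0.3]
scene 0.76 [ 0.4459 -0.3266] lo [ 0.413 -0.378] hi [ 0.48  -0.273] ang 77.3 n 454 grn 0  red 0 
side 0.81 [ 0.4505 -0.331 ] lo [ 0.428 -0.383] hi [ 0.474 -0.276] ang 78.1 n 553 grn 0  red 1 [ 0.4478 -0.2846]
wrist 0.58 [ 0.4509 -0.3277] lo [ 0.425 -0.38 ] hi [ 0.477 -0.276] ang 77.7 n 2303 grn 0  red 357 [ 0.4418 -0.3238]
stamp 0.74 [ 0.52155093 -0.34476313] [ 0.49259855 -0.36769923] [ 0.55607366 -0.32030826]
```

View pics/r4.png

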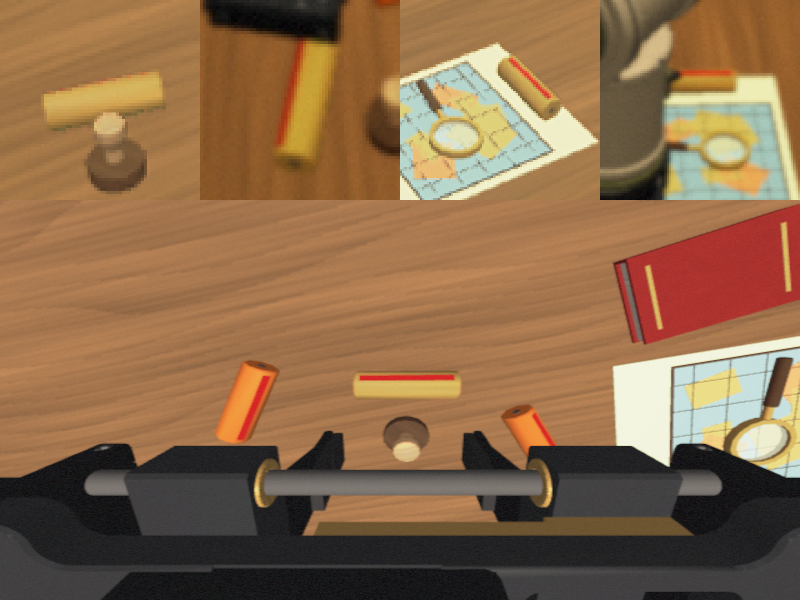

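The first weight sits in the +y margin with red up. Bar 2 has its stripe 45° toward -x, so it needs one roll toward +x, which leaves about 16 mm of clearance to the stamp.

Emit:
move_arm(rows=[[0.7,[-0.085,0.022,0],0.013],[0.7,[0,0,-0.14],0],[0.7,[0,0,-0.14],0],[0.7,[0,0,-0.13],0],[0.7,[0,0,0],0]])

```text
t: 20.48
tcp_pos: [0.4129, -0.322, 0.037]
tcp_rot: [-0.003, 0.109, 0.994, 0.001]
ft_force: [-0.0, 0.1, 2.0]
gripper_width: 0.0612
finger_force: 0.0
```

Emit:
move_arm(rows=[[0.7,[0.01,-0.002,0],0],[0.7,[0.01,-0.002,0],0],[0.7,[0.01,-0.002,0],0]])

```text
t: 20.85
tcp_pos: [0.4269, -0.3262, 0.0414]
tcp_rot: [-0.0, 0.109, 0.994, 0.0]
ft_force: [-8.1, 1.4, 6.9]
gripper_width: 0.0609
finger_force: 4.4
```

Emit:
move_arm(rows=[[0.7,[0.009,-0.002,0.008],0],[0.7,[0.009,-0.002,0.008],0],[0.7,[0.009,-0.002,0.008],0],[0.7,[0.012,-0.003,0],0],[0.7,[0,0,0],0]])

```text
t: 21.48
tcp_pos: [0.4432, -0.3291, 0.0493]
tcp_rot: [-0.0, 0.109, 0.994, 0.0]
ft_force: [-1.0, 0.3, 0.3]
gripper_width: 0.0611
finger_force: 0.4
```

```bash
python3 -c "
from h import *
chk([.46,-.33],.016)"
```

```text
t 21.48 tcp [ 0.4432 -0.3291  0.0493] F [-1.   0.3  0.3]
scene 0.89 [ 0.4595 -0.3301] lo [ 0.429 -0.381] hi [ 0.492 -0.278] ang 77.4 n 421 grn 0  red 55 [ 0.4451 -0.327 ]
side 0.57 [ 0.4749 -0.3347] lo [ 0.445 -0.386] hi [ 0.491 -0.281] ang 74.7 n 161 grn 0  red 0 
wrist 0.82 [ 0.4562 -0.3304] lo [ 0.44  -0.366] hi [ 0.473 -0.28 ] ang 77.2 n 2499 grn 0  red 0
```

Emit:
move_arm(rows=[[0.7,[-0.02,0.005,0.08],0],[0.7,[0,0,0.15],0.05],[0.55,[0.03,0.04,0.12],0.11],[0.55,[0.06,0.04,0],0.115],[0.55,[0,0,0],0.115]])

```text
t: 22.4
tcp_pos: [0.4729, -0.2933, 0.1899]
tcp_rot: [0.001, -0.201, 0.98, 0.0]
ft_force: [-0.2, -0.5, -0.2]
gripper_width: 0.0489
finger_force: 0.0
```

Emit:
move_arm(rows=[[0.55,[0,0,0],0.115],[0.55,[0,0,0],0.115],[0.55,[0,0,0],0.115],[0.55,[0,0,0],0.115],[0.55,[0,0,0],0.115]])

```text
t: 23.02
tcp_pos: [0.4594, -0.2911, 0.1541]
tcp_rot: [-0.039, -0.359, 0.932, 0.018]
ft_force: [-0.3, -0.5, -2.2]
gripper_width: 0.0475
finger_force: 0.0
```

Emit:
move_arm(rows=[[0.55,[0,0,0],0.035],[0.55,[0,0,0],0],[0.55,[0,0,0],0]])

```text
t: 23.4
tcp_pos: [0.4595, -0.2913, 0.1541]
tcp_rot: [-0.04, -0.382, 0.923, 0.017]
ft_force: [0.1, 0.1, 1.1]
gripper_width: 0.0481
finger_force: 0.0
```

```bash
python3 - <<'E'
from h import *
chk([.465,-.33],.018);o=sensors.observe();q=o["tcp_rot"];print(2*np.degrees(np.arctan2(q[2],q[1]))-90)
w=eyes.snapshot("wrist")
for r in eyes.cut_out("stamp",w)[:2]:
    p=np.argwhere(r["region"])[:,::-1];x=ray(w,p,.01)[:,:2];print("stamp",r["score"],x.mean(0),x.min(0),x.max(0))
cv2.imwrite("pics/r5.png",w["img"])
E
```

```text
t 23.4 tcp [ 0.4595 -0.2913  0.1541] F [0.1 0.1 1.1]
scene 0.97 [ 0.4618 -0.3283] lo [ 0.434 -0.381] hi [ 0.494 -0.277] ang 78.2 n 410 grn 0  red 52 [ 0.4475 -0.3269]
side 0.67 [ 0.4655 -0.3338] lo [ 0.441 -0.39 ] hi [ 0.491 -0.276] ang 78.1 n 619 grn 0  red 48 [ 0.4671 -0.3253]
wrist 0.82 [ 0.465  -0.3317] lo [ 0.44  -0.382] hi [ 0.491 -0.278] ang 77.4 n 3283 grn 0  red 595 [ 0.4675 -0.332 ]
135.12870255192877
stamp 0.88 [ 0.51988201 -0.3442324 ] [ 0.49171777 -0.36750012] [ 0.55119526 -0.32061309]
```

View pics/r5.png

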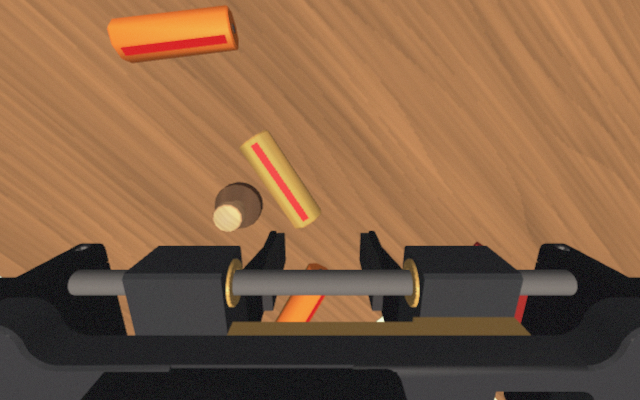

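Red is straight up on bar 2 at (280,182), but the arm has hit a joint limit while turning. Checking the joints.

```bash
python3 -c "
from h import *
o=sensors.observe();print(o['joints'].round(3),o['tcp_rot'])"
```

```text
[ 1.103  0.383 -0.784  1.695  0.311  1.268  2.596] [-0.03993093 -0.38333916  0.92258807  0.01696642]
```

Joint 7 is at its limit, so I'll turn the other way instead.

Emit:
move_arm(rows=[[0.55,[0,0,0],-0.115],[0.55,[0,0,0.02],-0.115],[0.55,[0,0,0.02],-0.115],[0.55,[0,0,0],-0.115],[0.55,[0,0,0],-0.115]])

```text
t: 24.42
tcp_pos: [0.4598, -0.291, 0.1703]
tcp_rot: [-0.028, 0.061, 0.997, 0.033]
ft_force: [1.3, -0.1, 0.9]
gripper_width: 0.0479
finger_force: 0.0
```

Emit:
move_arm(rows=[[0.55,[0,0,0],-0.115],[0.55,[0,0,0],-0.115],[0.55,[0,0,0],-0.115],[0.55,[0,0,0],-0.115],[0.55,[0,0,0],-0.115]])

```text
t: 25.05
tcp_pos: [0.4597, -0.291, 0.1702]
tcp_rot: [-0.011, 0.49, 0.871, 0.042]
ft_force: [-1.1, 0.3, 0.6]
gripper_width: 0.0481
finger_force: 0.0
```

```bash
python3 -c "
from h import *
o=sensors.observe();print(o['joints'].round(3),o['tcp_rot'],o['tcp_pos']);q=o['tcp_rot'];print(2*np.degrees(np.arctan2(q[2],q[1]))-90)"
```

```text
[ 0.988  0.277 -0.53   1.727  0.058  1.194  0.997] [-0.01108208  0.48998015  0.87065427  0.04192582] [ 0.45972158 -0.29103293  0.17023639]
31.260787549154344
```

```bash
python3 -c "
from h import *
from scipy.spatial.transform import Rotation as R
q=sensors.observe()['tcp_rot'];M=R.from_quat([q[1],q[2],q[3],q[0]]).as_matrix()
print(M.round(3));print('down in tool frame',(M.T@[0,0,-1]).round(4))"
```

```text
[[-0.52   0.854  0.022]
 [ 0.852  0.516  0.084]
 [ 0.06   0.062 -0.996]]
down in tool frame [-0.0604 -0.0621  0.9962]
```

The joint limit left a residual tool tilt of about 3.5° per axis, which is small enough to grip with. I'll set the closing line across the bar, near its +y end and clear of the stamp.

Emit:
move_arm(rows=[[0.55,[0.034,-0.008,0],-0.1],[0.55,[0,0,0],-0.1],[0.55,[0,0,0],-0.1],[0.55,[0,0,0],-0.1],[0.55,[0,0,0],-0.09]])

```text
t: 25.68
tcp_pos: [0.4733, -0.2942, 0.1703]
tcp_rot: [0.005, 0.781, 0.623, 0.043]
ft_force: [-0.5, 0.4, 0.4]
gripper_width: 0.0478
finger_force: 0.0
```

Emit:
move_arm(rows=[[0.55,[0,0,-0.1],0],[0.55,[0,0,-0.1],0],[0.55,[0,0,0],0]])

```text
t: 26.05
tcp_pos: [0.4716, -0.2931, 0.0878]
tcp_rot: [0.003, 0.779, 0.625, 0.042]
ft_force: [0.3, 0.7, 0.6]
gripper_width: 0.0478
finger_force: 0.0
```

```bash
python3 - <<'E'
from h import *
chk([.465,-.33],.018);o=sensors.observe();q=o["tcp_rot"];print(o["joints"].round(2),q,2*np.degrees(np.arctan2(q[2],q[1]))-90)
E
```

```text
t 26.05 tcp [ 0.4716 -0.2931  0.0878] F [0.3 0.7 0.6]
scene 0.87 [ 0.4615 -0.3299] lo [ 0.43  -0.382] hi [ 0.496 -0.277] ang 76.8 n 437 grn 0  red 51 [ 0.4473 -0.3264]
side 0.75 [ 0.4649 -0.3348] lo [ 0.441 -0.387] hi [ 0.489 -0.279] ang 78.6 n 592 grn 0  red 48 [ 0.4668 -0.326 ]
wrist 0.57 [ 0.4675 -0.3241] lo [ 0.441 -0.388] hi [ 0.491 -0.278] ang 78.0 n 3269 grn 0  red 586 [ 0.4655 -0.3331]
[ 0.89  0.33 -0.42  1.83  0.07  0.96  0.23] [0.00655091 0.77909851 0.62536705 0.04334338] -12.493345390406049
```

Emit:
move_arm(rows=[[0.55,[0,0,-0.08],0],[0.55,[0,0,-0.05],0],[0.55,[0,0,-0.023],0],[0.55,[0,0,0],0]], grip_force=12)

```text
t: 26.85
tcp_pos: [0.4735, -0.2943, 0.0293]
tcp_rot: [0.005, 0.779, 0.625, 0.043]
ft_force: [-0.6, 1.0, 0.0]
gripper_width: 0.0477
finger_force: 0.0
```

Emit:
move_arm(rows=[[0.2,[0,0,0],0],[0.2,[0,0,0],0],[0.2,[0,0,0],0]])

```text
t: 27.22
tcp_pos: [0.4734, -0.2944, 0.0296]
tcp_rot: [0.006, 0.779, 0.625, 0.043]
ft_force: [-2.2, 0.1, 4.5]
gripper_width: 0.032
finger_force: 12.0
```

Emit:
move_arm(rows=[[0.2,[-0.012,0.003,0],0],[0.2,[-0.015,0.003,0],0],[0.2,[-0.015,0.003,0],0],[0.2,[-0.015,0.003,0],0],[0.2,[-0.004,0.001,0],0]])

```text
t: 27.85
tcp_pos: [0.4497, -0.2893, 0.0297]
tcp_rot: [0.007, 0.779, 0.625, 0.044]
ft_force: [6.2, -2.3, 1.2]
gripper_width: 0.0322
finger_force: 12.0
```

Emit:
move_arm(rows=[[0.2,[0,0,0],0],[0.55,[0,0,0],0],[0.55,[0,0,0],0]])

```text
t: 28.22
tcp_pos: [0.4477, -0.2886, 0.0282]
tcp_rot: [0.004, 0.779, 0.625, 0.042]
ft_force: [-0.5, -0.2, -0.5]
gripper_width: 0.0437
finger_force: 0.0
```

```bash
python3 - <<'E'
from h import *
chk([.44,-.33],.018)
E
```

```text
t 28.23 tcp [ 0.4477 -0.2886  0.0282] F [-0.5 -0.2 -0.5]
scene 0.67 [ 0.4359 -0.3488] lo [ 0.412 -0.374] hi [ 0.463 -0.313] ang 57.3 n 195 grn 0  red 22 [ 0.4193 -0.3443]
side 0.89 [ 0.4418 -0.3351] lo [ 0.419 -0.384] hi [ 0.467 -0.283] ang 77.2 n 564 grn 0  red 51 [ 0.4435 -0.3213]
wrist 0.81 [ 0.4486 -0.3006] lo [ 0.426 -0.337] hi [ 0.469 -0.271] ang 78.4 n 3426 grn 0  red 442 [ 0.4462 -0.3141]
```

Emit:
move_arm(rows=[[0.55,[-0.007,-0.032,0],0],[0.55,[-0.007,-0.032,0],0],[0.55,[-0.007,-0.031,0],0],[0.55,[0,0,0],0]], grip_force=30)

```text
t: 29.02
tcp_pos: [0.4399, -0.3286, 0.0289]
tcp_rot: [0.005, 0.78, 0.624, 0.043]
ft_force: [-0.3, 1.2, 0.4]
gripper_width: 0.048
finger_force: 0.0
```

Emit:
move_arm(rows=[[0.2,[0,0,0],0],[0.2,[0,0,0],0],[0.2,[0,0,0],0],[0.2,[0,0,0],0]])

```text
t: 29.52
tcp_pos: [0.4412, -0.3267, 0.0293]
tcp_rot: [0.006, 0.779, 0.626, 0.043]
ft_force: [2.9, 1.2, 0.3]
gripper_width: 0.032
finger_force: 30.0
```

Emit:
move_arm(rows=[[0.2,[0,0,0.04],0],[0.2,[0,0,0.07],0],[0.2,[0,0,0.09],0],[0.2,[0,0,0.05],0],[0.2,[0,0,0],0]])

```text
t: 30.15
tcp_pos: [0.4405, -0.3275, 0.1303]
tcp_rot: [0.006, 0.779, 0.625, 0.043]
ft_force: [-0.1, 0.6, -7.5]
gripper_width: 0.0319
finger_force: 30.0
```

```bash
python3 - <<'E'
from h import *
o=sensors.observe();print(o["tcp_pos"],o["tcp_rot"],o["gripper_width"],o["ft_torque"])
chk([.44,-.33],.11)
E
```

```text
[ 0.44045429 -0.32748865  0.13031389] [0.00617798 0.77919783 0.62527968 0.04287071] 0.03186388563300347 [-0.2377333   0.27613561  0.02949997]
t 30.15 tcp [ 0.4405 -0.3275  0.1303] F [-0.1  0.6 -7.5]
side 0.6 [ 0.4353 -0.345 ] lo [ 0.416 -0.38 ] hi [ 0.453 -0.295] ang 82.4 n 401 grn 0  red 38 [ 0.4383 -0.3288]
wrist 0.92 [ 0.4429 -0.3184] lo [ 0.414 -0.379] hi [ 0.468 -0.274] ang 77.4 n 6921 grn 0  red 1293 [ 0.4418 -0.3244]
```

Emit:
move_arm(rows=[[0.2,[0.046,0.071,0],-0.11],[0.2,[0.046,0.071,0],-0.11],[0.2,[0.046,0.071,0],-0.11],[0.2,[0.046,0.071,0],-0.11],[0.2,[0.047,0.071,0],-0.11]])

```text
t: 31.08
tcp_pos: [0.533, -0.184, 0.1283]
tcp_rot: [0.023, 0.97, 0.239, 0.036]
ft_force: [-0.4, -1.0, -7.4]
gripper_width: 0.0314
finger_force: 30.0
```

Emit:
move_arm(rows=[[0.2,[0.046,0.071,0],-0.11],[0.2,[0.047,0.071,0],-0.11],[0.2,[0.047,0.071,0],-0.111],[0.2,[0,0,0],0],[0.2,[0,0,0],0]])

```text
t: 31.7
tcp_pos: [0.5883, -0.1001, 0.1282]
tcp_rot: [0.032, 0.999, -0.015, 0.029]
ft_force: [-1.3, -0.4, -8.3]
gripper_width: 0.0315
finger_force: 30.0
```

Emit:
move_arm(rows=[[0.2,[0,0,-0.08],0],[0.2,[0,0,-0.08],0],[0.2,[0,0,-0.04],0],[0.2,[0,0,0],0]])

```text
t: 32.2
tcp_pos: [0.588, -0.1005, 0.0481]
tcp_rot: [0.031, 0.999, -0.016, 0.029]
ft_force: [-0.3, 0.1, -7.5]
gripper_width: 0.0316
finger_force: 30.0
```

```bash
python3 - <<'E'
from h import *
o=sensors.observe();print(o["joints"].round(2),o["tcp_rot"])
chk([.59,-.10],.04)
w=eyes.snapshot("side")
a=eyes.snapshot("wrist")["img"]
cv2.imwrite("pics/r6.png",a)
# map edge / picture edge estimate in wrist view: project expected corners
s=eyes.snapshot("wrist")
c=np.array([.593,.020]);ux=np.array([.9995,-.0314]);uy=np.array([.0314,.9995])
h=cv2.cvtColor(s["img"],40)
for dx in(-.09,.09):
  L=[]
  for d in np.arange(-.175,-.07,.004):
    P=c+ux*dx+uy*d;u,v=proj(s,[*P,.0015])[0].astype(int)
    if 0<=u<640 and 0<=v<400:L.append((round(d,3),h[v,u].tolist()))
  print(dx,L)
E
```

```text
[ 0.34  0.44 -0.34  1.78  0.26  0.9  -1.73] [ 0.03149072  0.99896919 -0.01584757  0.02859632]
t 32.2 tcp [ 0.588  -0.1005  0.0481] F [-0.3  0.1 -7.5]
scene 0.57 [ 0.6121 -0.1001] lo [ 0.55  -0.121] hi [ 0.654 -0.082] ang -10.3 n 297 grn 0  red 35 [ 0.5902 -0.0939]
wrist 0.94 [ 0.6008 -0.101 ] lo [ 0.543 -0.118] hi [ 0.642 -0.083] ang -1.5 n 6836 grn 0  red 1266 [ 0.5939 -0.1011]
-0.09 [(np.float64(-0.175), [135, 18, 28]), (np.float64(-0.171), [72, 38, 34]), (np.float64(-0.167), [102, 43, 30]), (np.float64(-0.163), [135, 48, 32]), (np.float64(-0.159), [30, 16, 32]), (np.float64(-0.155), [83, 35, 29]), (np.float64(-0.151), [90, 9, 30]), (np.float64(-0.147), [30, 19, 27]), (np.float64(-0.143), [0, 15, 33]), (np.float64(-0.139), [72, 49, 26]), (np.float64(-0.135), [143, 31, 33]), (np.float64(-0.131), [110, 25, 31]), (np.float64(-0.127), [110, 61, 25]), (np.float64(-0.123), [60, 32, 32]), (np.float64(-0.119), [24, 43, 30]), (np.float64(-0.115), [30, 9, 29]), (np.float64(-0.111), [8, 27, 38]), (np.float64(-0.107), [75, 15, 33]), (np.float64(-0.103), [140, 23, 33]), (np.float64(-0.099), [12
[... 577 characters left out ...]
p.float64(-0.143), [38, 33, 222]), (np.float64(-0.139), [38, 30, 220]), (np.float64(-0.135), [40, 32, 218]), (np.float64(-0.131), [38, 30, 219]), (np.float64(-0.127), [38, 30, 221]), (np.float64(-0.123), [39, 28, 221]), (np.float64(-0.119), [39, 28, 221]), (np.float64(-0.115), [39, 27, 221]), (np.float64(-0.111), [39, 27, 221]), (np.float64(-0.107), [39, 27, 220]), (np.float64(-0.103), [40, 28, 221]), (np.float64(-0.099), [39, 27, 220]), (np.float64(-0.095), [40, 24, 221]), (np.float64(-0.091), [12, 78, 127]), (np.float64(-0.087), [83, 28, 212]), (np.float64(-0.083), [83, 30, 212]), (np.float64(-0.079), [86, 28, 210]), (np.float64(-0.075), [84, 29, 208]), (np.float64(-0.071), [83, 31, 207])]
```

Map edge and picture edge line up with the estimate, and the bar is centred in the -y margin. Lowering gently.

Emit:
move_arm(rows=[[0.2,[0,0,-0.012],0],[0.2,[0,0,-0.01],0],[0.2,[0,0,-0.008],0],[0.2,[0,0,-0.005],0],[0.2,[0,0,0],0]])

```text
t: 33.28
tcp_pos: [0.5888, -0.0998, 0.0348]
tcp_rot: [0.032, 0.999, -0.016, 0.03]
ft_force: [-1.8, -0.6, -7.0]
gripper_width: 0.032
finger_force: 30.0
```

Emit:
move_arm(rows=[[0.2,[0,0,-0.003],0],[0.2,[0,0,-0.003],0],[0.2,[0,0,0],0]])

```text
t: 33.65
tcp_pos: [0.5888, -0.0998, 0.0325]
tcp_rot: [0.032, 0.999, -0.016, 0.03]
ft_force: [-0.3, -1.0, -7.7]
gripper_width: 0.032
finger_force: 30.0
```

Emit:
move_arm(rows=[[0.2,[0,0,-0.002],0],[0.2,[0,0,-0.002],0],[0.2,[0,0,0],0]])

```text
t: 34.02
tcp_pos: [0.5889, -0.0998, 0.031]
tcp_rot: [0.032, 0.999, -0.016, 0.03]
ft_force: [0.1, -0.0, -7.3]
gripper_width: 0.032
finger_force: 30.0
```

Emit:
move_arm(rows=[[0.2,[0,0,-0.002],0],[0.2,[0,0,0],0]])

```text
t: 34.28
tcp_pos: [0.589, -0.0999, 0.0308]
tcp_rot: [0.032, 0.999, -0.016, 0.03]
ft_force: [-4.9, 0.4, 2.3]
gripper_width: 0.0316
finger_force: 30.0
```

Emit:
move_arm(rows=[[0.2,[0,0,-0.002],0],[0.2,[0,0,0],0]])

```text
t: 34.52
tcp_pos: [0.589, -0.0999, 0.0307]
tcp_rot: [0.032, 0.999, -0.016, 0.03]
ft_force: [-9.7, 1.1, 11.4]
gripper_width: 0.0318
finger_force: 30.0
```

Emit:
move_arm(rows=[[0.2,[0,0,-0.001],0],[0.2,[0,0,0],0]])

```text
t: 34.78
tcp_pos: [0.589, -0.0999, 0.0307]
tcp_rot: [0.032, 0.999, -0.016, 0.03]
ft_force: [-11.5, 1.4, 15.7]
gripper_width: 0.0317
finger_force: 30.0
```

It's on the paper. Releasing and retreating.

Emit:
move_arm(rows=[[0.2,[0,0,0.003],0],[0.55,[0,0,0],0],[0.55,[0,0,0],0],[0.55,[0,0,0.03],0],[0.55,[0,0,0.12],0]])

```text
t: 35.4
tcp_pos: [0.5874, -0.0997, 0.0892]
tcp_rot: [0.031, 0.999, -0.015, 0.028]
ft_force: [0.5, -0.7, 0.1]
gripper_width: 0.0477
finger_force: 0.0
```

Emit:
move_arm(rows=[[0.55,[-0.08,0,0.12],0],[0.55,[-0.1,0,0.12],0],[0.55,[-0.1,0,0.1],0],[0.55,[0,0,0],0]])

```text
t: 35.9
tcp_pos: [0.477, -0.1003, 0.231]
tcp_rot: [0.033, 0.999, -0.016, 0.033]
ft_force: [0.9, -0.6, -0.3]
gripper_width: 0.0479
finger_force: 0.0
```

```bash
python3 - <<'E'
from h import *
chk([.597,.14],.018);chk([.589,-.1],.018)
c=crop("scene",[.593,.02,.016],0,70,7);d=crop("side",[.593,.02,.016],0,70,7);w=eyes.snapshot("wrist")["img"]
cv2.imwrite("pics/fin.png",np.vstack([np.hstack([cv2.resize(x,(350,300)) for x in(c,d)]),cv2.resize(w,(700,300))]))
E
```

```text
t 35.9 tcp [ 0.477  -0.1003  0.231 ] F [ 0.9 -0.6 -0.3]
scene 0.76 [0.5948 0.1434] lo [0.532 0.122] hi [0.654 0.166] ang -5.6 n 387 grn 0  red 37 [0.5791 0.155 ]
side 0.86 [0.597 0.139] lo [0.546 0.116] hi [0.649 0.163] ang -2.9 n 318 grn 0  red 0 
wrist 0.97 [0.5996 0.1409] lo [0.546 0.118] hi [0.65  0.162] ang -1.5 n 3527 grn 0  red 551 [0.6002 0.1519]
t 36.2 tcp [ 0.477  -0.0996  0.2251] F [ 1.   0.3 -0.1]
scene 0.76 [ 0.5868 -0.0975] lo [ 0.522 -0.118] hi [ 0.647 -0.077] ang -3.7 n 452 grn 0  red 51 [ 0.5737 -0.0909]
side 0.56 [ 0.5899 -0.101 ] lo [ 0.538 -0.123] hi [ 0.643 -0.079] ang -2.7 n 441 grn 0  red 8 [ 0.5682 -0.0875]
wrist 0.7 [ 0.5915 -0.1007] lo [ 0.538 -0.118] hi [ 0.642 -0.083] ang -1.9 n 2513 grn 0  red 469 [ 0.5933 -0.1005]
```

View pics/fin.png

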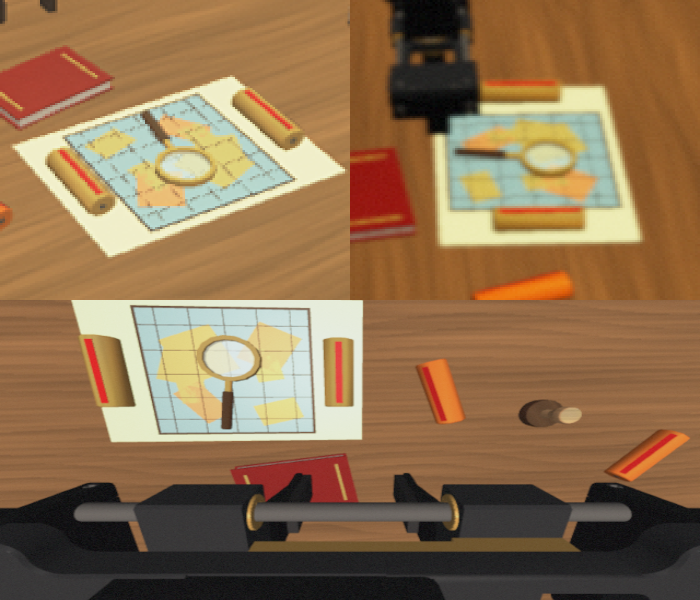

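Both bars lie red-up, one in each margin ((105,370) and (340,372) in the lower view), and the bystanders haven't moved.

```bash
python3 -c "
from rig import job
print(job.hand_in())"
```

```text
the job is handed in; nothing more can be done
None
```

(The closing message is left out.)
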